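Seat and hold the filter cell on the clean-room air sampler

TASK

Take the orange filter cell with the knurled metal head out of the steel tray and set it upright over the spigot of the air sampler. Turn it by its knurled head until its hidden keyways drop over the spigot's pins, then push it fully home against the spring seal and finish still holding it pressed home (the program ends while you hold it: do not let go). Leave everything else where it is.

Things in the scene. Friction and masses are not known exactly. Their poses are not given: they have to be found in the camera images.
- cell_grip (a point): Filter cell, a loose cap standing upright in the tray, 58 mm tall, 0.10 to 0.21 kg. Upper 28 mm: knurled metal head, a round 50 mm wide (grip here), orange disc on top. Below: slim orange skirt 30 mm tall, 48 mm wide. The point is on its axis at mid-height of the knurled head, 44 mm above the foot, 14 mm below the top; z up along the axis.
- cell_foot (a point): Centre of the cell's open foot, on its axis, 44 mm below cell_grip; z up. From here a bore 31 mm wide goes 30 mm up, with three equal keyways 120 degrees apart, hidden inside, at an angle not told. A turn of at most 120 degrees one way (or 60 to each side) always brings them over the pins; they drop within a window of about 9 degrees.
- seat (a point): Point on the spigot's axis at the level of the sampler's metal deck; z up. Fixed: white box 170 x 140 x 45 mm carrying a metal drum 112 mm wide, deck 70 mm above the table. Height of cell_grip above this point: 62 mm riding on the pins, 54 mm when dropped over the pins and resting on the spring seal, 48.5 mm fully home (the bore bottoms on the spigot).
- spigot_top (a point): Centre of the top of the spigot, a steel post 28 mm wide rising 34.5 mm above the deck (34.5 mm above seat), tapered to 20 mm over its top 5 mm. Three equal brass pins (ribs 4.5 mm wide, reaching 18.5 mm from the axis, tops 18 mm above the deck) stand 120 degrees apart round it, turned by a different, untold angle each time.
- seal (a joint): How far the black spring seal round the spigot's foot is pressed down, in m: 0 free, 0.0055 with the cell home. It pushes back with about 3 N at first and 8 N at home, so the cell rises by itself if it is not held down (its weight is too little).
- tray: Fixed stainless tray 170 x 220 mm, rim 16 mm high, floor 4 mm above the table; origin at the centre of its underside. The cell, the plug and the dish stand in it.
- plug: Loose blue plastic plug, 34 mm wide, 26 mm tall, standing in the tray; bystander; origin at the centre of its underside.
- dish: Loose white weighing dish, 44 mm wide, 14 mm tall, in the tray; bystander; origin at the centre of its underside.
- rack: Loose blue tube rack 85 x 130 x 45 mm beyond the work area; bystander; origin at the centre of its underside.
- jar: Loose amber jar, 60 mm wide, 75 mm tall, at the left; bystander; origin at the centre of its underside.
- tipbox: Loose pipette-tip box 120 x 85 x 62 mm with yellow lid, at the right; bystander; origin at the centre of its underside.
Not all that is in view belongs to the job. What is shaped like the part that bears cell_grip but purple or turquoise is not meant. Leave any blue look-alike of the part that bears seat alone.

How it is judged (in metres and radians):
On the way:
1. the cell stands over the spigot, upright, at the height of the pins or lower (horizontal distance between cell_grip and seat below 0.005 m and z of cell_grip in the frame of seat below 0.066 m and angle between cell_grip's own z axis and vertical below 0.2 rad), for 0.2 s.
At the end, for the whole second after the job is handed in: The cell is upright on the spigot's axis (within 3 mm and 0.08 rad), its keyways over the pins, pushed home to within 2.5 mm (cell_grip less than 51 mm above seat, the seal pressed more than 3 mm) and held there by the robot's fingers (contact force over 2 N) (z of cell_grip in the frame of seat below 0.051 m and horizontal distance between cell_grip and seat below 0.003 m and angle between the z axis of cell_grip and the z axis of seat, either way round below 0.08 rad and angle between cell_grip's own z axis and vertical below 0.2 rad and value of joint seal above 0.003 m and contact force between the fingers and cell above 2 N); the arm keeps its last pose, push and grip.
It fails at once if any bystander (plug, dish, rack, jar, tip box) is moved by more than 30 mm (distance of any of plug, dish, rack, jar, tipbox from where it was at the start of the episode above 0.03 m).
It also fails if it takes over 58 s, if anything falls off the work surface, if the arm or the gripper's body presses on something with over 40 N, if the wrist force passes 120 N, or if a joint passes its speed limit or range.

ROBOT

A 7-joint arm with a two-finger parallel gripper is mounted at the origin on the work surface. World frame = base frame: x ahead of the robot, y to its left, z up, the work surface at z = 0. Lengths are in mm, angles in rad, forces in N, time in s.
With the tool pointing down it reaches from about 425 to 875 mm from the base axis. Payload 8.4 kg.
Tool frame: the origin (TCP) lies at the very end of the fingers, on their centre line; the grasp point (between the pads) lies 19 mm behind it; x points along the fingers, y is the direction in which the jaws open and shut, and the axes are right-handed (so a half turn about x gives the same grasp; the last joint's range is limited). The gripper opens to 87 mm and grips with 3 to 60 N. Pads are 19 mm wide; open, the fingers measure 117 mm over their backs; the gripper's body (75 mm by 190 mm) begins 51 mm behind the grasp point.
Start: joints at [-1.342, 0.333, 0.04, 1.465, -0.013, 1.343, -0.059], TCP at [209.275, 615.359, 198.446] pointing down, gripper open.
Joint ranges: [-2.58, 2.58], [-0.38, 2.09], [-1.3, 1.39], [0.25, 2.4], [-1.5, 4.64], [0.08, 2.09], [-2.65, 2.65]. Speed limits (rad/s): [2.22, 2.22, 2.79, 2.79, 3.14, 3.14, 3.14].

INTERFACE

Orientations are given as a unit quaternion [w, x, y, z].
In Python, from rig import env gives the robot as it stands.
- The arm moves only by the tool servo_tool, never from a script. Its argument "steps" is a list that holds one entry, the list of rows, each a list of 6 numbers: the shift along the world's x, y, z in m, then the turn, a rotation vector about the world's x, y, z in degrees. A call has 1 to 5 rows; each row is the pose to reach, as a shift and turn from the pose commanded when the call began; what a row does not reach only later rows make up. A row lasts 1/12 s, in which the tool goes at most 41.7 mm and 7.16 degrees, less where a joint would pass 70% of its speed; a pose out of reach is approached as far as the arm can. A call with a gripper value outside its range is refused whole. "hand" is the opening in per cent of the stroke, from 0 (shut) to 100 (fully open), set as the call begins (left out, the last holds). The fingers move at their own pace and stop on an object; "grip_force" is the grip in N (left out, the last holds). Time passes only in rows, so rows that repeat a pose let the fingers close. It gives the time, the measured TCP pose, the force and the opening at its end, in the units of the state.
- env.sense(): the state, without advancing time (a new reading comes with each control period).
- env.grab_frame(name): name is "scene" or "top" or "wrist"; returns a dict with "pixels" (480x640x3 uint8, red, green, blue), "camera_matrix" (3x3 intrinsics, pixels), "eye" and "attitude" of the camera in the world; the wrist camera has in their place "tool_from_camera" (4x4, takes a point from camera to tool coordinates, whose origin is the TCP and whose axes are the tool frame's). Camera axes: x right, y up, looking along -z (the intrinsics and any distortion apply to the point x, -y, -z); pixel columns grow to the right and rows downward; lengths in mm; the calibration is good to about 2 mm. The wrist camera is an equidistant fisheye: a pixel r from the principal point sees the ray r / f radians off the axis. A picture is of the moment at which its call begins: read the wrist's pose just before it. There is no depth.
- env.hand_in(): hands the job in, once; it reports no verdict.
The state is a dict: "clock": time; "q": joint angles; "qvel": joint speeds; "tau": joint torques, N m; "tool_pos": TCP position; "eef_rot": TCP orientation; "ft_force": force on the tool from outside, world axes, zero at the start; "wrist_torque": the same for the moment, N m; "width": opening from 0.0 (shut) to 1.0 (fully open).
Only numpy, scipy, OpenCV 4.12 (cv2) and the standard library are available. Lean on these libraries where they do the work, as an engineer would, in place of code of your own. Each camera call takes 0.05 s, during which the arm holds its last target.

## Working session

There is one attempt and no reset: what is moved stays moved. The work goes in short steps, Python scripts to look and compute and a tool call to move; the robot and the scene stay as the last step left them, time stands still between calls to the robot, and variables do not carry over. Pictures are saved under pics/ and viewed, and the job is handed in when it is done.

Besides the shell and the picture viewer there is one more tool, called after "Request:" in YAML: its name, and indented under it one key for each argument. servo_tool: Moves the arm, as the interface text tells. Its arguments: {"type":"object","properties":{"steps":{"type":"array","items":{"type":"array","items":{"type":"array","items":{"type":"number"}}}},"hand":{"type":"number"},"grip_force":{"type":"number"}},"required":["steps"]}

```bash
mkdir -p pics; ls
cat > h.py <<'E'
from rig import env
import numpy as np, cv2
def save(name,fn):
    f=env.grab_frame(name); cv2.imwrite('pics/'+fn,cv2.cvtColor(f['pixels'],cv2.COLOR_RGB2BGR)); return f
E
python3 - <<'E'
from h import *
s=env.sense(); print(s)
import pickle
d={}
for n in ['scene','top','wrist']:
    f=save(n,n+'0.png'); d[n]=f
    print(n,{k:v for k,v in f.items() if k!='pixels'})
pickle.dump(d,open('f0.pkl','wb'))
E
```

```text
pics
{'clock': 0.0, 'q': array([-1.34217515,  0.33392289,  0.0398568 ,  1.46625702, -0.01340236,
        1.34331795, -0.0585214 ]), 'qvel': array([-1.27346820e-03,  2.95900729e-03, -1.84638118e-04,  7.75767344e-05,
        1.29337296e-03,  7.06321479e-04,  3.53548173e-04]), 'tau': array([-3.05195736e-04, -6.56382465e+01,  1.33451588e+00, -4.03799844e+01,
       -6.01216522e-02,  4.52805252e-02,  1.96180163e-04]), 'tool_pos': array([209.14286075, 614.89490288, 197.55830632]), 'eef_rot': array([ 0.69756948,  0.11481526,  0.69768585, -0.11596864]), 'ft_force': array([-0.56056598,  0.79070321,  0.10858026]), 'wrist_torque': array([0.02299865, 0.03912063, 0.01740788]), 'width': 1.0016750198526398}
scene {'camera_matrix': array([[470.48096148,   0.        , 322.31251001],
       [  0.        , 470.48096148, 243.52723248],
       [  0.        ,   0.        ,   1.        ]]), 'eye': array([1166.6447829 ,   50.60220226,  866.91545015]), 'attitude': array([0.62955774, 0.21957626, 0.24523309, 0.7037784 ])}
top {'camera_matrix': array([[468.44948872,   0.        , 319.03092121],
       [  0.        , 468.44948872, 241.21262071],
       [  0.        ,   0.        ,   1.        ]]), 'eye': array([ 3.17495175e+02, -7.54809838e-01,  1.15551118e+03]), 'attitude': array([ 0.71426357,  0.08227123, -0.08032694, -0.69036699])}
wrist {'camera_matrix': array([[371.64829954,   0.        , 318.37747462],
       [  0.        , 371.64829954, 240.39465206],
       [  0.        ,   0.        ,   1.        ]]), 'tool_from_camera': array([[-7.02583231e-04,  3.02630945e-01, -9.53107558e-01,
        -1.85463032e+02],
       [ 9.99999741e-01,  3.60196389e-04, -6.22780158e-04,
        -7.00056982e-02],
       [ 1.54833353e-04, -9.53107749e-01, -3.02631120e-01,
        -8.35119092e+01],
       [ 0.00000000e+00,  0.00000000e+00,  0.00000000e+00,
         1.00000000e+00]])}
```

View pics/scene0.png

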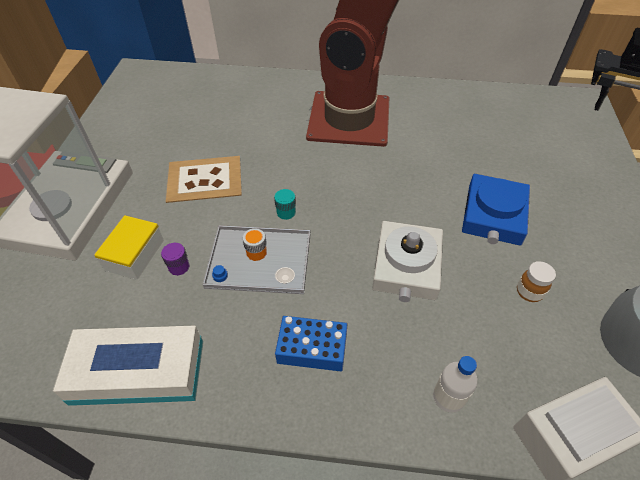

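View pics/top0.png

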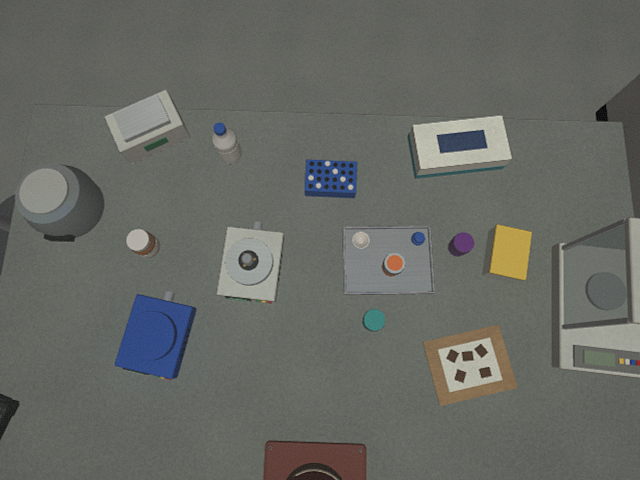

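View pics/wrist0.png

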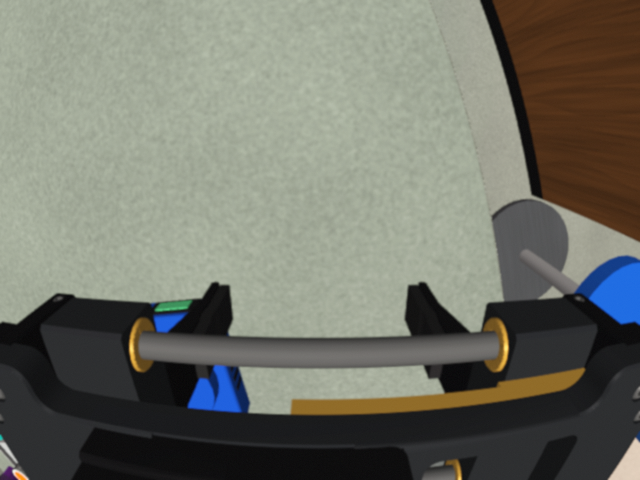

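The only candidates for the cell are orange at top (395,264) in the tray, purple at (462,243) and turquoise at (374,320). The orange one with the metal head in the tray fits. For the sampler, the white one at top (248,262) fits; the blue one at (157,337) is the look-alike.

```bash
cat >> h.py <<'E'
from scipy.spatial.transform import Rotation as R
def rot(q): return R.from_quat([q[1],q[2],q[3],q[0]]).as_matrix()
def proj(f,P):
    c=rot(f['attitude']).T@(np.asarray(P,float)-f['eye']); K=f['camera_matrix']
    return K[0,0]*c[0]/-c[2]+K[0,2], K[1,1]*-c[1]/-c[2]+K[1,2]
def ray(f,u,v):
    K=f['camera_matrix']; d=np.array([(u-K[0,2])/K[0,0],-(v-K[1,2])/K[1,1],-1]); return rot(f['attitude'])@d
def atz(f,u,v,z):
    d=ray(f,u,v); t=(z-f['eye'][2])/d[2]; return f['eye']+t*d
def wrot(s,f):
    T=np.eye(4);T[:3,:3]=rot(s['eef_rot']);T[:3,3]=s['tool_pos']; return T@f['tool_from_camera']
def wproj(T,f,P):
    c=np.linalg.inv(T)@np.r_[np.asarray(P,float),1]; c=c[:3]*[1,-1,-1]
    th=np.arctan2(np.hypot(c[0],c[1]),c[2]); ph=np.arctan2(c[1],c[0]); K=f['camera_matrix']
    return K[0,2]+K[0,0]*th*np.cos(ph),K[1,2]+K[0,0]*th*np.sin(ph)
def wray(T,f,u,v):
    K=f['camera_matrix']; x,y=u-K[0,2],v-K[1,2]; r=np.hypot(x,y); th=r/K[0,0]
    c=np.array([np.sin(th)*x/r,-np.sin(th)*y/r,-np.cos(th)]); return T[:3,3],T[:3,:3]@c
def watz(T,f,u,v,z):
    o,d=wray(T,f,u,v); return o+d*(z-o[2])/d[2]
E
python3 - <<'E'
from h import *
import pickle
d=pickle.load(open('f0.pkl','rb'))
s=d['scene'];t=d['top']
for n in ['scene','top']: print(n,proj(d[n],[209,615,198]),proj(d[n],[0,0,0]),proj(d[n],[209,615,700]))
print('cell',atz(t,394.5,264,62), atz(s,254.5,238,62))
print('spig',atz(t,248,260,104), atz(s,413,238,104))
s1=cv2.resize(d['scene']['pixels'][200:310,190:460],None,fx=3,fy=3,interpolation=2)[...,::-1]
t1=cv2.resize(d['top']['pixels'][210:345,200:450],None,fx=3,fy=3,interpolation=2)[...,::-1]
cv2.imwrite('pics/s1.png',s1);cv2.imwrite('pics/t1.png',t1)
E
```

```text
scene (np.float64(613.6895008575041), np.float64(120.96811068396876)) (np.float64(348.7392136077301), np.float64(118.25643612260191)) (np.float64(781.382748224918), np.float64(-164.29109141362574))
top (np.float64(0.29648300393881755), np.float64(397.357845319941)) (np.float64(313.31327901081625), np.float64(496.1896123520761)) (np.float64(-367.52437871140035), np.float64(450.7979224048686))
cell [ 524.61806673 -174.04465703   62.        ] [ 532.89847524 -170.30019048   62.        ]
spig [514.53731803 167.01903444 104.        ] [529.16182844 170.39388927 104.        ]
```

View pics/s1.png

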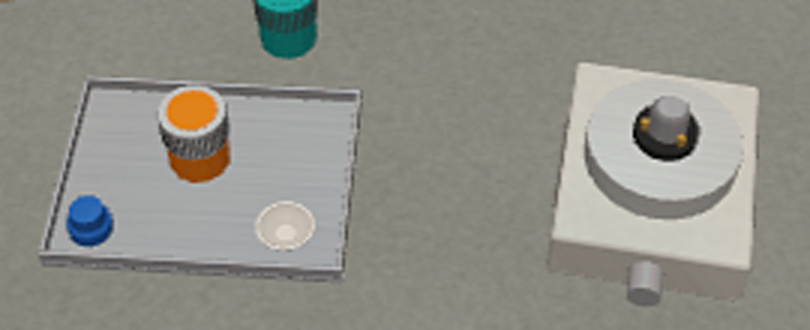

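View pics/t1.png

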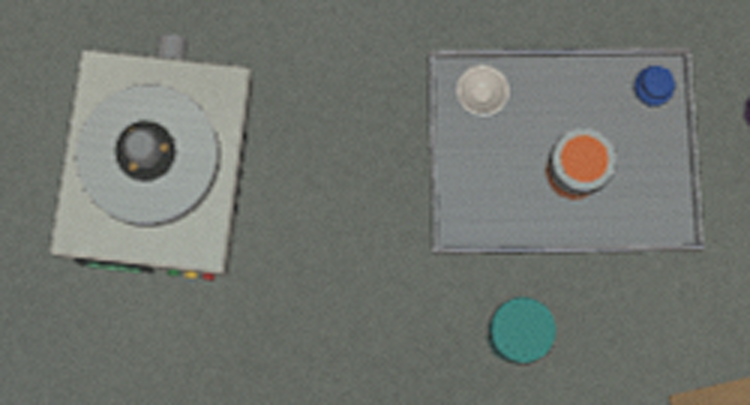

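Run:
```python
from h import *
import pickle
d=pickle.load(open('f0.pkl','rb'))
s=d['scene'];t=d['top']
S=env.sense();print(rot(S['eef_rot']).round(3))
from scipy.optimize import least_squares
def tri(obs,dz):
    # obs list (frame,u,v,dz) solve common xyz with z given offsets
    f=lambda p:np.concatenate([np.array(proj(fr,[p[0],p[1],z]))-[u,v] for fr,u,v,z in obs])
    r=least_squares(f,[520,0]);print(r.x.round(1),r.fun.round(1));return r.x
tri([(s,253.7,236.7,62),(t,394.7,262.7,62)],0)
tri([(s,411.3,248.7,70),(t,249.2,261.5,70)],0)
tri([(s,413.5,235,104.5),(t,248,257.7,104.5)],0)
```

```text
[[-0.     0.322  0.947]
 [-0.001  0.947 -0.322]
 [-1.    -0.001  0.   ]]
[ 528.4 -173.7] [-0.3 -0.4 -0.4 -0.3]
[523.3 171.1] [-0.4 -2.8 -0.6 -2.5]
[520.6 169.6] [-0.9 -0.3 -1.  -0.4]
```

Request:
servo_tool:
  steps:
    - [[0.023,-0.033,0.006,0,0,4],[0.046,-0.066,0.012,0,0,8],[0.069,-0.099,0.018,0,0,12],[0.092,-0.132,0.024,0,0,16],[0.115,-0.165,0.03,0,0,19]]
  hand: 100

```text
clock: 0.57
tool_pos: [325.0, 448.5, 228.5]
eef_rot: [0.707, -0.003, 0.707, 0.003]
ft_force: [0.4, 0.8, -0.3]
width: 1.0
```

Request:
servo_tool:
  steps:
    - [[0.023,-0.033,0,0,0,0],[0.046,-0.066,0,0,0,0],[0.069,-0.099,0,0,0,0],[0.092,-0.132,0,0,0,0],[0.115,-0.165,0,0,0,0]]

```text
clock: 0.98
tool_pos: [439.9, 283.4, 228.5]
eef_rot: [0.707, -0.001, 0.707, 0.001]
ft_force: [0.7, 0.5, -0.7]
width: 1.0
```

Request:
servo_tool:
  steps:
    - [[0.02,-0.029,0,0,0,0],[0.04,-0.058,0,0,0,0],[0.06,-0.087,0,0,0,0],[0.082,-0.115,0,0,0,0],[0.082,-0.115,0,0,0,0]]

```text
clock: 1.4
tool_pos: [524.8, 162.8, 228.5]
eef_rot: [0.708, 0.001, 0.706, -0.003]
ft_force: [-0.6, -0.5, -0.3]
width: 1.002
```

Request:
servo_tool:
  steps:
    - [[0,0,0,0,0,0],[0,0,0,0,0,0],[0,0,0,0,0,0]]

```text
clock: 1.65
tool_pos: [520.5, 171.7, 228.2]
eef_rot: [0.707, -0.002, 0.707, 0.002]
ft_force: [0.1, 0.4, 0.4]
width: 1.002
```

Run:
```python
from h import *
import pickle
s=env.sense();f=save('wrist','w1.png');T=wrot(s,f);pickle.dump((s,f),open('f1.pkl','wb'))
print(s['q'].round(3),s['tool_pos'].round(1),rot(s['eef_rot']).round(3),s['ft_force'])
print(wproj(T,f,[520.6,169.6,104.5]),wproj(T,f,[520.6,169.6,70]))
```

```text
[-0.752  0.108  0.385  1.688 -0.042  1.355  1.216] [520.5 171.7 228.2] [[-0.001 -0.006  1.   ]
 [ 0.     1.     0.006]
 [-1.     0.    -0.001]] [0.13597804 0.35929254 0.38477713]
(np.float64(315.83636844751965), np.float64(224.2822577736852)) (np.float64(316.0334763236359), np.float64(214.83229355335402))
```

View pics/w1.png

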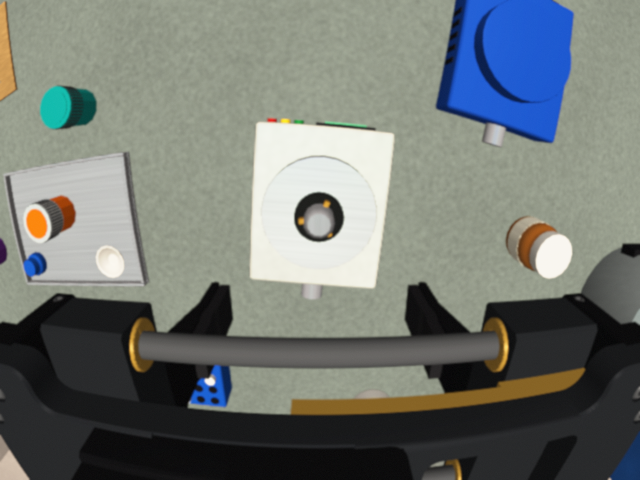

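Run:
```python
from h import *
import pickle
s,f=pickle.load(open('f1.pkl','rb'));T=wrot(s,f)
im=f['pixels']
c=cv2.resize(im[140:290,240:400],None,fx=5,fy=4,interpolation=2)
c=cv2.resize(im[145:285,245:395],None,fx=4,fy=4,interpolation=2)
cv2.imwrite('pics/w1c.png',c[...,::-1])
# overlay model
def circ(P,r,z,n=60): return [wproj(T,f,[P[0]+r*np.cos(a),P[1]+r*np.sin(a),z]) for a in np.linspace(0,2*np.pi,n)]
from scipy.optimize import least_squares
b=im[...,2].astype(int)-im[...,0]  # metal is bluish vs white warm
m=((b>4)&(im.sum(2)>450)).astype(np.uint8); 
cv2.imwrite('pics/m.png',cv2.resize(m[145:285,245:395]*255,None,fx=4,fy=4))
```

```text
(no output)
```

View pics/w1c.png

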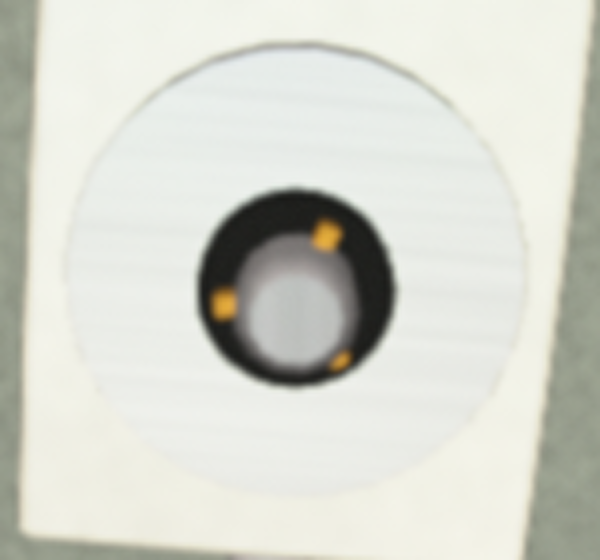

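View pics/m.png

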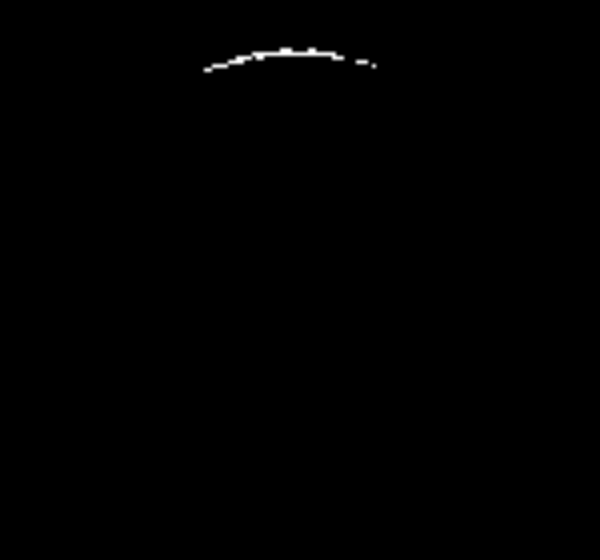

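Run:
```python
from h import *
import pickle
s,f=pickle.load(open('f1.pkl','rb'));T=wrot(s,f)
print(watz(T,f,318.4,223.6,104.5),watz(T,f,318.6,212.6,70),watz(T,f,318.9,216.4,80))
for u,v in [(326.6,203.6),(300.8,220.6),(330,235)]: print(watz(T,f,u,v,88))
# ring circles
for P,z,r in [((520,169.6),104.5,10),((520,169.6),70,56)]:
    a=np.array([wproj(T,f,[P[0]+r*np.cos(t),P[1]+r*np.sin(t),z]) for t in np.linspace(0,2*np.pi,73)]); print(a.min(0),a.max(0),(a.min(0)+a.max(0))/2)
# approx cell in this view
print('cell',watz(T,f,37.5,221,62))
```

```text
[519.97982936 171.80546254 104.5       ] [518.40408247 172.02842256  70.        ] [519.64925378 172.29556062  80.        ]
[505.81856383 179.08150474  88.        ]
[521.66043479 155.89457147  88.        ]
[535.14734157 182.53232177  88.        ]
[304.23265151 212.31000411] [327.44827651 234.72852294] [315.84046401 223.51926352]
[257.65045366 155.29503722] [374.49216813 268.98775787] [316.0713109  212.14139754]
cell [ 525.71918255 -168.8937443    62.        ]
```

Request:
servo_tool:
  steps:
    - [[0.001,-0.04,0,0,0,0],[0.002,-0.08,0,0,0,0],[0.003,-0.12,0,0,0,0],[0.004,-0.16,0,0,0,0],[0.005,-0.2,0,0,0,0]]

```text
clock: 2.12
tool_pos: [525.9, -30.1, 228.6]
eef_rot: [0.707, -0.002, 0.707, 0.002]
ft_force: [1.7, -0.1, 0.1]
width: 1.001
```

Request:
servo_tool:
  steps:
    - [[0.001,-0.038,-0.01,0,0,0],[0.002,-0.076,-0.02,0,0,0],[0.003,-0.114,-0.03,0,0,0],[0.003,-0.142,-0.042,0,0,0],[0.003,-0.142,-0.042,0,0,0]]

```text
clock: 2.53
tool_pos: [527.1, -177.1, 184.7]
eef_rot: [0.706, 0.0, 0.708, -0.002]
ft_force: [-0.6, -0.5, -0.2]
width: 1.003
```

Request:
servo_tool:
  steps:
    - [[0,0,0,0,0,0],[0,0,0,0,0,0],[0,0,0,0,0,0],[0,0,0,0,0,0]]

```text
clock: 2.87
tool_pos: [529.9, -169.8, 186.8]
eef_rot: [0.707, -0.002, 0.707, 0.003]
ft_force: [-0.6, 0.8, 0.1]
width: 0.999
```

Run:
```python
from h import *
import pickle
s=env.sense();f=save('wrist','w2.png');T=wrot(s,f);pickle.dump((s,f),open('f2.pkl','wb'))
print(s['q'].round(3),s['tool_pos'].round(1),rot(s['eef_rot']).round(3),s['ft_force'])
print(wproj(T,f,[528,-172,62]))
cv2.imwrite('pics/w2c.png',cv2.resize(f['pixels'][145:285,245:395],None,fx=4,fy=4,interpolation=2)[...,::-1])
```

```text
[-0.365  0.163  0.671  1.741 -0.107  1.273  1.908] [ 529.9 -169.8  186.8] [[ 0.001 -0.007  1.   ]
 [ 0.001  1.     0.007]
 [-1.     0.001  0.001]] [-0.58011443  0.81888623  0.06799623]
(np.float64(315.6732822638563), np.float64(221.5199637018728))
```

View pics/w2.png

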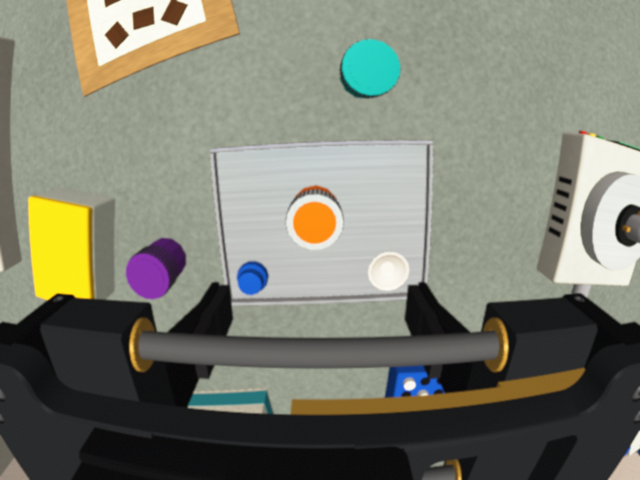

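View pics/w2c.png

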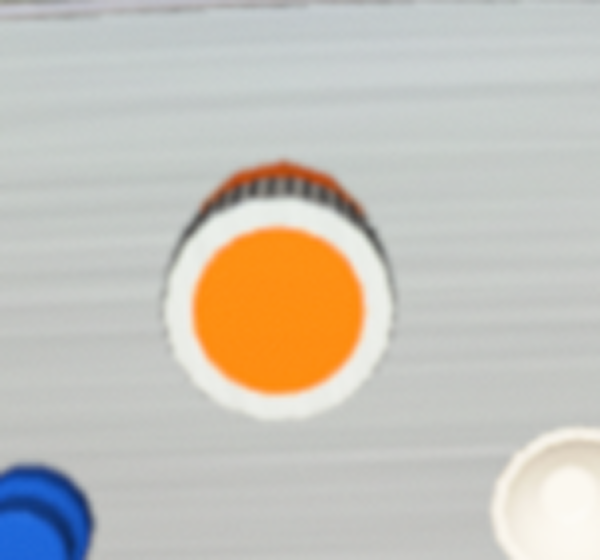

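Run:
```python
from h import *
import pickle
s,f=pickle.load(open('f2.pkl','rb'));T=wrot(s,f)
im=f['pixels'].astype(int)
m=((im[...,0]>200)&(im[...,2]<90)&(im[...,1]>100)); m[:, :280]=0;m[:,350:]=0;m[:180]=0;m[260:]=0
v,u=np.nonzero(m);print(u.mean(),v.mean(),m.sum())
print(watz(T,f,u.mean(),v.mean(),62))
print(s['tool_pos'])
```

```text
314.12123493975906 222.24472891566265 1328
[ 528.65518819 -173.33706101   62.        ]
[ 529.92279033 -169.80269518  186.83206498]
```

Request:
servo_tool:
  steps:
    - [[-0.001,-0.002,-0.04,0,0,0],[-0.001,-0.002,-0.08,0,0,0],[-0.001,-0.002,-0.095,0,0,0],[-0.001,-0.002,-0.105,0,0,0],[-0.001,-0.002,-0.105,0,0,0]]

```text
clock: 3.33
tool_pos: [527.4, -172.7, 79.9]
eef_rot: [0.706, -0.002, 0.708, 0.002]
ft_force: [-0.4, -0.4, -0.7]
width: 0.997
```

Request:
servo_tool:
  steps:
    - [[0,0,0,0,0,0],[0,0,0,0,0,0],[0,0,0,0,0,0],[0,0,0,0,0,0]]

```text
clock: 3.67
tool_pos: [529.2, -173.8, 82.7]
eef_rot: [0.708, -0.001, 0.706, 0.001]
ft_force: [0.7, 0.0, -0.4]
width: 1.001
```

Run:
```python
from h import *
import pickle
s=env.sense();f=save('wrist','w3.png');T=wrot(s,f)
print(s['tool_pos'].round(1),rot(s['eef_rot']).round(3),s['ft_force'])
im=f['pixels'].astype(int)
m=((im[...,0]>200)&(im[...,2]<90)&(im[...,1]>100)); m[:, :240]=0;m[:,400:]=0;m[:180]=0;m[340:]=0
v,u=np.nonzero(m);print(u.mean(),v.mean(),m.sum())
print(watz(T,f,u.mean(),v.mean(),62))
print(env.sense()['tool_pos'])
```

```text
[ 529.2 -173.8   82.7] [[ 0.002 -0.004  1.   ]
 [-0.     1.     0.004]
 [-1.    -0.     0.002]] [ 0.6980585   0.00525658 -0.43906382]
318.9618459302326 267.75 2752
[ 528.32547171 -173.42064056   62.        ]
[ 528.94746285 -173.71560675   82.43522141]
```

View pics/w3.png

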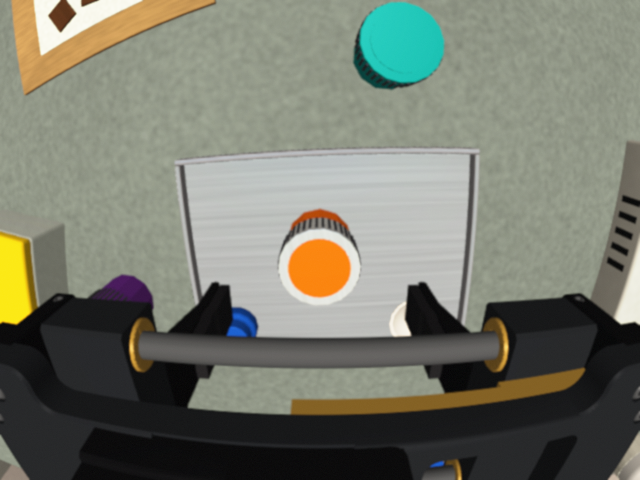

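Request:
servo_tool:
  steps:
    - [[-0.0005,0,-0.02,0,0,0],[-0.0005,0,-0.035,0,0,0],[-0.0005,0,-0.047,0,0,0],[-0.0005,0,-0.053,0,0,0],[-0.0005,0,-0.053,0,0,0]]

```text
clock: 4.13
tool_pos: [527.0, -173.5, 27.4]
eef_rot: [0.706, -0.001, 0.708, 0.001]
ft_force: [-0.2, -0.3, -0.3]
width: 0.997
```

Request:
servo_tool:
  steps:
    - [[0,0,0,0,0,0],[0,0,0,0,0,0],[0,0,0,0,0,0],[0,0,0,0,0,0],[0,0,0,0,0,0]]

```text
clock: 4.55
tool_pos: [528.1, -173.6, 28.9]
eef_rot: [0.707, -0.001, 0.707, 0.001]
ft_force: [-0.6, 0.5, 0.3]
width: 1.002
```

Request:
servo_tool:
  steps:
    - [[0,0,0,0,0,0],[0,0,0,0,0,0],[0,0,0,0,0,0],[0,0,0,0,0,0],[0,0,0,0,0,0]]
  hand: 0
  grip_force: 30

```text
clock: 4.97
tool_pos: [527.8, -173.6, 28.4]
eef_rot: [0.707, -0.001, 0.707, 0.001]
ft_force: [-0.8, -1.5, -0.4]
width: 0.708
```

Request:
servo_tool:
  steps:
    - [[0,0,0,0,0,0],[0,0,0,0,0,0],[0,0,0,0,0,0],[0,0,0,0,0,0],[0,0,0,0,0,0]]

```text
clock: 5.38
tool_pos: [527.7, -173.6, 28.4]
eef_rot: [0.707, -0.001, 0.707, 0.001]
ft_force: [0.5, 0.5, -0.1]
width: 0.557
```

Request:
servo_tool:
  steps:
    - [[0,0,0,0,0,0],[0,0,0,0,0,0],[0,0,0,0,0,0]]

```text
clock: 5.63
tool_pos: [527.7, -173.6, 28.4]
eef_rot: [0.707, -0.001, 0.707, 0.001]
ft_force: [-0.6, 0.1, -0.2]
width: 0.563
```

Request:
servo_tool:
  steps:
    - [[0,0,0.01,0,0,0],[0,0,0.03,0,0,0],[0,0,0.06,0,0,0],[0,0,0.095,0,0,0],[0,0,0.13,0,0,0]]

```text
clock: 6.05
tool_pos: [527.0, -173.9, 160.2]
eef_rot: [0.707, -0.001, 0.707, 0.001]
ft_force: [0.7, -0.6, -1.1]
width: 0.568
```

Request:
servo_tool:
  steps:
    - [[0,0,0.02,0,0,0],[0,0,0.035,0,0,0],[0,0,0.035,0,0,0],[0,0,0.035,0,0,0],[0,0,0.035,0,0,0]]

```text
clock: 6.47
tool_pos: [527.2, -173.5, 192.6]
eef_rot: [0.707, -0.001, 0.708, 0.001]
ft_force: [0.5, 0.9, -1.6]
width: 0.567
```

Run:
```python
from h import *
import pickle
s=env.sense();f=save('wrist','w4.png')
print(s['tool_pos'].round(1),rot(s['eef_rot']).round(3),s['ft_force'],s['wrist_torque'],s['width'])
im=f['pixels'].astype(int)
m=((im[...,0]>200)&(im[...,2]<90)&(im[...,1]>100)); m[:, :240]=0;m[:,400:]=0;m[:180]=0;m[340:]=0
v,u=np.nonzero(m);print(u.mean(),v.mean(),m.sum())
T=wrot(s,f)
p=watz(T,f,u.mean(),v.mean(),s['tool_pos'][2]+33);print(p-s['tool_pos'])
```

```text
[ 527.2 -173.5  192.6] [[-0.001 -0.004  1.   ]
 [ 0.     1.     0.004]
 [-1.     0.    -0.001]] [ 0.47157028  0.88360812 -1.56798917] [0.04739253 0.01034547 0.00537443] 0.5672656614227596
318.3004094165814 310.30092118730806 3908
[-1.04662688 -0.11056539 33.        ]
```

View pics/w4.png

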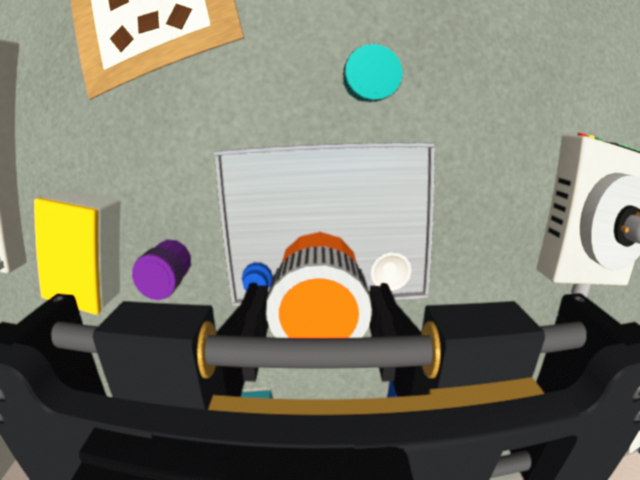

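```bash
cat >> h.py <<'E'
from scipy.optimize import least_squares
def cellfit(s,f,ztop,vmax=325,box=(230,410,180)):
    """fit orange disc circle (r free) at plane ztop using visible upper contour"""
    T=wrot(s,f); im=f['pixels'].astype(int)
    m=((im[...,0]>200)&(im[...,2]<90)&(im[...,1]>100)).astype(np.uint8); m[:,:box[0]]=0;m[:,box[1]:]=0;m[:box[2]]=0;m[345:]=0
    cs,_=cv2.findContours(m,cv2.RETR_EXTERNAL,cv2.CHAIN_APPROX_NONE); c=max(cs,key=cv2.contourArea)[:,0,:].astype(float)
    c=c[c[:,1]<vmax]
    P=np.array([watz(T,f,u,v,ztop)[:2] for u,v in c])
    r=least_squares(lambda p:np.hypot(P[:,0]-p[0],P[:,1]-p[1])-p[2],[*P.mean(0),18],loss='soft_l1')
    return r.x,np.abs(r.fun).mean()
E
python3 - <<'E'
from h import *
import pickle
s,f=pickle.load(open('f2.pkl','rb'));print(cellfit(s,f,62))
s=env.sense();f=save('wrist','w5.png');p,e=cellfit(s,f,s['tool_pos'][2]+33.5)
print(s['tool_pos'],p,e,p[:2]-s['tool_pos'][:2])
for vm in (315,330): p,e=cellfit(s,f,s['tool_pos'][2]+33.5,vm); print(p[:2]-s['tool_pos'][:2],p[2],e)
E
```

```text
(array([ 528.91244323, -173.35080336,   17.68062809]), np.float64(0.2174572442986687))
[ 526.99206257 -173.41089519  192.2240887 ] [ 528.10064018 -173.53143066   18.22023996] 0.11237971598976423 [ 1.10857762 -0.12053547]
[ 1.06057036 -0.12837146] 18.18304325334777 0.10803202810744132
[ 1.11980713 -0.1073435 ] 18.228334670224967 0.1133928195795051
```

Request:
servo_tool:
  steps:
    - [[-0.001,0.025,0,0,0,0],[-0.002,0.06,0,0,0,0],[-0.003,0.1,0,0,0,0],[-0.004,0.138,0,0,0,0],[-0.005,0.176,0,0,0,0]]

```text
clock: 6.98
tool_pos: [521.9, 3.9, 192.5]
eef_rot: [0.707, -0.001, 0.708, 0.001]
ft_force: [1.5, 0.0, -1.7]
width: 0.561
```

Request:
servo_tool:
  steps:
    - [[-0.001,0.038,0,0,0,0],[-0.002,0.076,0,0,0,0],[-0.003,0.114,0,0,0,0],[-0.003,0.145,0,0,0,0],[-0.0035,0.169,0,0,0,0]]

```text
clock: 7.4
tool_pos: [518.1, 174.6, 192.2]
eef_rot: [0.706, -0.002, 0.708, 0.002]
ft_force: [0.4, -0.4, -1.9]
width: 0.567
```

Request:
servo_tool:
  steps:
    - [[0,0,0,0,0,0],[0,0,0,0,0,0],[0,0,0,0,0,0],[0,0,0,0,0,0],[0,0,0,0,0,0]]

```text
clock: 7.82
tool_pos: [519.5, 169.9, 193.3]
eef_rot: [0.707, -0.001, 0.707, 0.0]
ft_force: [-0.3, 0.7, -0.3]
width: 0.57
```

Run:
```python
from h import *
import pickle
s=env.sense();f=save('wrist','w6.png');p,e=cellfit(s,f,s['tool_pos'][2]+33.5)
print(s['tool_pos'],p,e,p[:2]-s['tool_pos'][:2],s['ft_force'])
s=save('scene','s6.png')
cv2.imwrite('pics/s6c.png',cv2.resize(s['pixels'][150:310,330:490],None,fx=4,fy=3.7,interpolation=2)[...,::-1])
```

```text
[519.45904494 169.87320188 193.30729081] [520.50131017 169.74686912  18.21179733] 0.10991970148466874 [ 1.04226523 -0.12633276] [-0.30987882  0.72886761 -0.30805454]
```

View pics/w6.png

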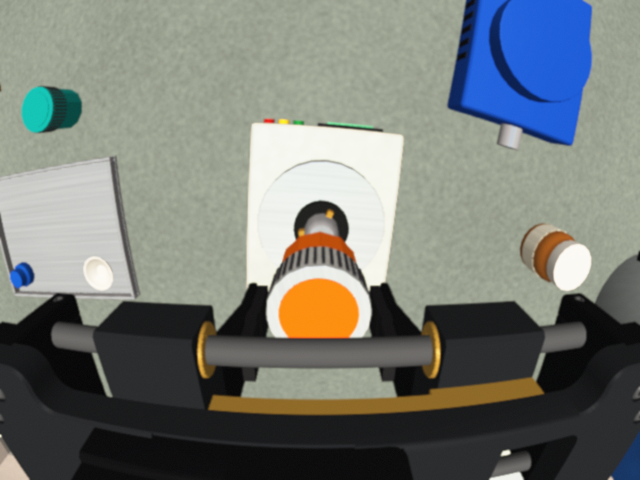

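View pics/s6c.png

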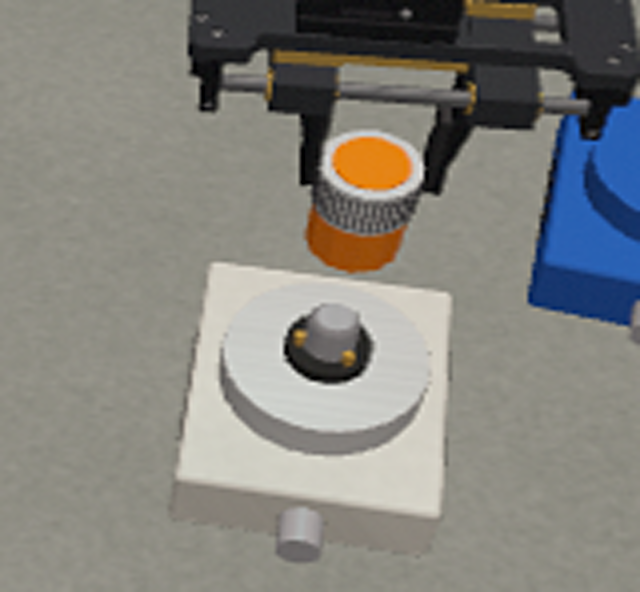

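Request:
servo_tool:
  steps:
    - [[0,0,0,0,0,0],[0,0,0,0,0,0],[0,0,0,0,0,0],[0,0,0,0,0,0],[0,0,0,0,0,0]]

```text
clock: 8.33
tool_pos: [519.3, 171.4, 193.5]
eef_rot: [0.707, -0.001, 0.707, 0.001]
ft_force: [-0.2, 0.2, -0.5]
width: 0.564
```

```bash
cat >> h.py <<'E'
def drumfit(s,f,guess,show=None):
    """edge points along radial scans of drum rim, plane z=70; returns centre"""
    T=wrot(s,f); g=cv2.GaussianBlur(cv2.cvtColor(f['pixels'],cv2.COLOR_RGB2LAB),(0,0),0.8).astype(float)
    P=[];
    for a in np.linspace(0,2*np.pi,181):
        rr=np.arange(49,63,0.25); uv=np.array([wproj(T,f,[guess[0]+r*np.cos(a),guess[1]+r*np.sin(a),70]) for r in rr]).astype(np.float32)
        b=cv2.remap(g[...,2].astype(np.float32),uv[:,0],uv[:,1],cv2.INTER_LINEAR)[:,0]
        L=cv2.remap(g[...,0].astype(np.float32),uv[:,0],uv[:,1],cv2.INTER_LINEAR)[:,0]
        d=np.gradient(b); i=d[2:-2].argmax()+2
        if d[i]>0.15 and L.min()>150: P.append([guess[0]+rr[i]*np.cos(a),guess[1]+rr[i]*np.sin(a)])
    P=np.array(P)
    r=least_squares(lambda p:np.hypot(P[:,0]-p[0],P[:,1]-p[1])-p[2],[*guess,56],loss='soft_l1',f_scale=0.4)
    return r.x,len(P),np.median(np.abs(r.fun))
E
python3 - <<'E'
from h import *
import pickle
s,f=pickle.load(open('f1.pkl','rb'));print(s['tool_pos'],drumfit(s,f,(520,172)))
s=env.sense();f=save('wrist','w7.png');pickle.dump((s,f),open('f7.pkl','wb'));p,e=cellfit(s,f,s['tool_pos'][2]+33.5)
print(s['tool_pos'],p,e,p[:2]-s['tool_pos'][:2],rot(s['eef_rot']).round(4))
print(drumfit(s,f,(520,172)))
cv2.imwrite('pics/w7c.png',cv2.resize(f['pixels'][145:285,245:395],None,fx=4,fy=4,interpolation=2)[...,::-1])
E
```

```text
[520.52299534 171.67979505 228.22704906] (array([520.31566718, 172.05387853,  54.90503333]), 181, np.float64(0.5615982792917151))
[519.28651089 171.36016265 193.46918891] [520.31952395 171.22312287  18.21182386] 0.10983389912312187 [ 1.03301306 -0.13703978] [[ 0.     -0.0038  1.    ]
 [ 0.      1.      0.0038]
 [-1.      0.      0.    ]]
(array([519.84912945, 172.23493953,  54.78028704]), 165, np.float64(0.6125301259051241))
```

View pics/w7c.png

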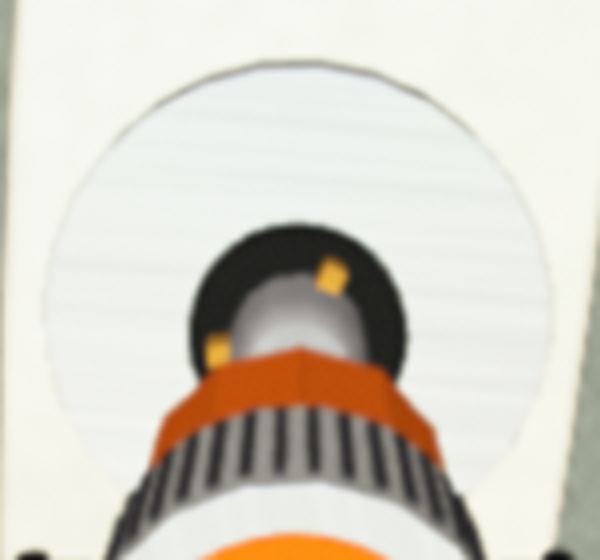

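Request:
servo_tool:
  steps:
    - [[0,0.0004,-0.015,0,0,0],[-0.0003,0.0009,-0.03,0,0,0],[-0.0003,0.0009,-0.045,0,0,0],[-0.0003,0.0009,-0.053,0,0,0],[-0.0003,0.0009,-0.053,0,0,0]]

```text
clock: 8.8
tool_pos: [517.9, 171.9, 138.7]
eef_rot: [0.706, -0.002, 0.708, 0.001]
ft_force: [0.1, -0.9, -0.3]
width: 0.559
```

Request:
servo_tool:
  steps:
    - [[0,0,0,0,0,0],[0,0,0,0,0,0],[0,0,-0.002,0,0,0],[0,0,-0.004,0,0,0],[0,0,-0.006,0,0,0]]

```text
clock: 9.22
tool_pos: [519.2, 172.4, 134.7]
eef_rot: [0.707, -0.001, 0.707, 0.001]
ft_force: [-0.3, 0.5, -1.3]
width: 0.563
```

Request:
servo_tool:
  steps:
    - [[0,0,-0.003,0,0,0],[0,0,-0.006,0,0,0],[0,0,-0.009,0,0,0],[0,0,-0.012,0,0,0],[0,0,-0.012,0,0,0]]

```text
clock: 9.63
tool_pos: [518.5, 172.1, 121.6]
eef_rot: [0.707, -0.002, 0.707, 0.001]
ft_force: [0.1, 0.3, -1.6]
width: 0.561
```

Run:
```python
from h import *
import pickle
s=env.sense();print(s['tool_pos'],s['ft_force'],s['wrist_torque'])
f=save('scene','s8.png')
cv2.imwrite('pics/s8c.png',cv2.resize(f['pixels'][150:310,330:490],None,fx=4,fy=3.7,interpolation=2)[...,::-1])
```

```text
[518.53660085 172.07954433 121.63432014] [ 0.0715603   0.32118995 -1.5623013 ] [0.01471506 0.07727933 0.01651801]
```

View pics/s8c.png

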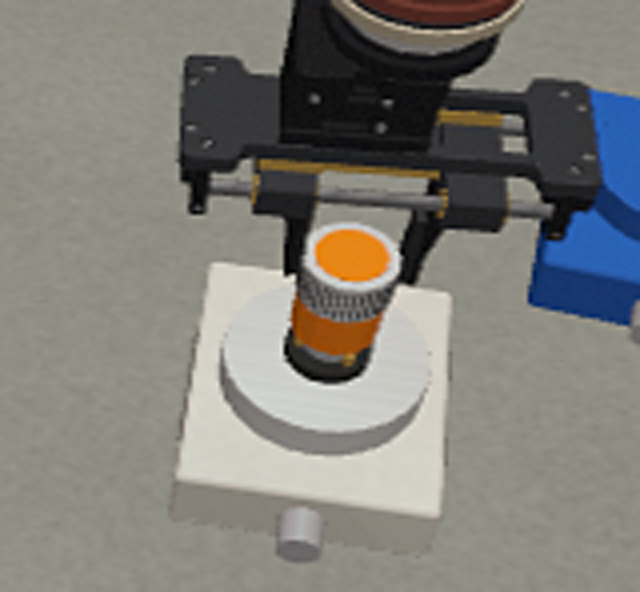

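Request:
servo_tool:
  steps:
    - [[0,0,-0.003,0,0,0],[0,0,-0.006,0,0,0],[0,0,-0.008,0,0,0],[0,0,-0.009,0,0,0],[0,0,-0.0095,0,0,0]]

```text
clock: 10.1
tool_pos: [518.9, 172.2, 112.7]
eef_rot: [0.707, -0.001, 0.707, 0.001]
ft_force: [0.2, 0.5, -0.3]
width: 0.561
```

Request:
servo_tool:
  steps:
    - [[0,0,-0.0005,0,0,0],[0,0,-0.001,0,0,0],[0,0,-0.0015,0,0,0],[0,0,-0.002,0,0,0],[0,0,-0.002,0,0,0]]

```text
clock: 10.52
tool_pos: [519.7, 172.3, 112.2]
eef_rot: [0.708, -0.001, 0.707, 0.002]
ft_force: [-2.0, -1.6, 8.5]
width: 0.567
```

Request:
servo_tool:
  steps:
    - [[0,0,0,0,0,-3],[0,0,0,0,0,-6],[0,0,0,0,0,-9],[0,0,0,0,0,-12],[0,0,0,0,0,-15]]

```text
clock: 10.93
tool_pos: [520.2, 172.7, 112.2]
eef_rot: [0.702, 0.092, 0.7, -0.091]
ft_force: [-0.0, 0.9, 6.8]
width: 0.562
```

```bash
cat > st.py <<'E'
from h import *
s=env.sense();m=rot(s['eef_rot']);print(s['clock'],s['tool_pos'].round(1),s['ft_force'].round(1),s['wrist_torque'].round(3),s['width'].round(3),'yaw',np.degrees(np.arctan2(m[1,2],m[0,2])).round(1),'tilt',m[:2,0].round(3),'q7',s['q'][6].round(2))
E
python3 st.py
```

```text
Traceback (most recent call last):
  File "st.py", line 2, in <module>
    s=env.sense();m=rot(s['eef_rot']);print(s['clock'],s['tool_pos'].round(1),s['ft_force'].round(1),s['wrist_torque'].round(3),s['width'].round(3),'yaw',np.degrees(np.arctan2(m[1,2],m[0,2])).round(1),'tilt',m[:2,0].round(3),'q7',s['q'][6].round(2))
                                                                                                                                ^^^^^^^^^^^^^^^^
AttributeError: 'float' object has no attribute 'round'
```

Request:
servo_tool:
  steps:
    - [[0,0,0,0,0,-3],[0,0,0,0,0,-6],[0,0,0,0,0,-9],[0,0,0,0,0,-12],[0,0,0,0,0,-15]]

```text
clock: 11.35
tool_pos: [519.9, 172.7, 112.0]
eef_rot: [0.684, 0.183, 0.683, -0.182]
ft_force: [0.5, -0.3, 3.3]
width: 0.565
```

```bash
sed -i "s/s\['width'\].round(3)/round(s['width'],3)/" st.py; python3 st.py
```

```text
11.35 [519.9 172.7 112. ] [ 0.5 -0.3  3.3] [ 0.117 -0.088  0.055] 0.565 yaw -29.9 tilt [0.002 0.001] q7 0.73
```

Request:
servo_tool:
  steps:
    - [[0,0,-0.0007,0,0,-3],[0,0,-0.0007,0,0,-6],[0,0,-0.0007,0,0,-9],[0,0,-0.0007,0,0,-12],[0,0,-0.0007,0,0,-15]]

```text
clock: 11.77
tool_pos: [519.5, 172.6, 110.4]
eef_rot: [0.654, 0.27, 0.653, -0.27]
ft_force: [3.0, 1.7, -2.7]
width: 0.571
```

```bash
python3 st.py
```

```text
11.7667 [519.5 172.6 110.4] [ 3.   1.7 -2.7] [ 0.402 -0.695  0.156] 0.571 yaw -44.9 tilt [0.001 0.001] q7 0.48
```

Request:
servo_tool:
  steps:
    - [[0,0,-0.0005,0,0,2],[0,0,-0.001,0,0,3],[0,0,-0.0015,0,0,3],[0,0,-0.002,0,0,3],[0,0,-0.0025,0,0,3]]

```text
clock: 12.18
tool_pos: [519.1, 172.3, 107.8]
eef_rot: [0.661, 0.252, 0.66, -0.252]
ft_force: [1.8, 0.5, -1.0]
width: 0.562
```

```bash
python3 st.py
```

```text
12.1833 [519.1 172.3 107.8] [ 1.8  0.5 -1. ] [ 0.017 -0.239  0.027] 0.562 yaw -41.8 tilt [0. 0.] q7 0.53
```

Request:
servo_tool:
  steps:
    - [[0.0003,0,-0.001,0,0,0],[0.0005,0,-0.002,0,0,0],[0.0005,0,-0.003,0,0,0],[0.0005,0,-0.004,0,0,0],[0.0005,0,-0.005,0,0,0]]

```text
clock: 12.6
tool_pos: [519.7, 172.1, 102.9]
eef_rot: [0.661, 0.252, 0.66, -0.252]
ft_force: [-0.5, -1.2, 4.0]
width: 0.562
```

```bash
python3 st.py
```

```text
12.6 [519.7 172.1 102.9] [-0.5 -1.2  4. ] [-0.338  0.026  0.141] 0.562 yaw -41.8 tilt [ 0. -0.] q7 0.54
```

Request:
servo_tool:
  steps:
    - [[0,0,-0.001,0,0,0],[0,0,-0.002,0,0,0],[0,0,-0.003,0,0,0],[0,0,-0.004,0,0,0],[0,0,-0.004,0,0,0]]
  grip_force: 45

```text
clock: 13.02
tool_pos: [519.7, 172.1, 99.0]
eef_rot: [0.661, 0.252, 0.66, -0.252]
ft_force: [-0.6, -0.8, 5.4]
width: 0.561
```

```bash
python3 st.py
```

```text
13.0167 [519.7 172.1  99. ] [-0.6 -0.8  5.4] [-0.589  0.115 -0.016] 0.561 yaw -41.8 tilt [0. 0.] q7 0.54
```

Request:
servo_tool:
  steps:
    - [[0,0,-0.0004,0,0,0],[0,0,-0.0008,0,0,0],[0,0,-0.0012,0,0,0],[0,0,-0.0015,0,0,0],[0,0,-0.0015,0,0,0]]

```text
clock: 13.43
tool_pos: [519.8, 172.1, 98.8]
eef_rot: [0.661, 0.252, 0.661, -0.252]
ft_force: [-5.7, -3.6, 17.4]
width: 0.562
```

Request:
servo_tool:
  steps:
    - [[0,0,0,0,0,0],[0,0,0,0,0,0],[0,0,0,0,0,0],[0,0,0,0,0,0],[0,0,0,0,0,0]]

```text
clock: 13.85
tool_pos: [519.8, 172.1, 98.8]
eef_rot: [0.661, 0.253, 0.661, -0.252]
ft_force: [-5.6, -3.2, 18.3]
width: 0.559
```

```bash
python3 st.py
python3 - <<'E'
from h import *
f=save('wrist','w9.png')
f=save('scene','s9.png')
cv2.imwrite('pics/s9c.png',cv2.resize(f['pixels'][150:310,330:490],None,fx=4,fy=3.7,interpolation=2)[...,::-1])
E
```

```text
13.85 [519.8 172.1  98.8] [-5.6 -3.2 18.3] [-1.057  1.343  0.074] 0.559 yaw -41.8 tilt [0.    0.001] q7 0.54
```

View pics/s9c.png

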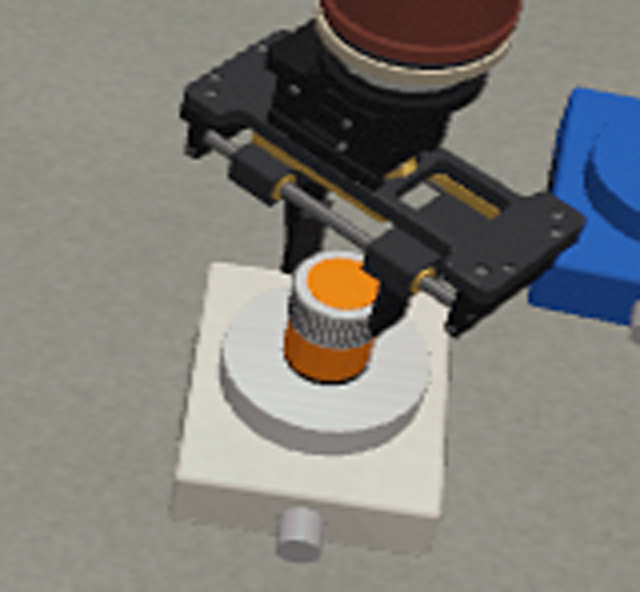

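View pics/w9.png

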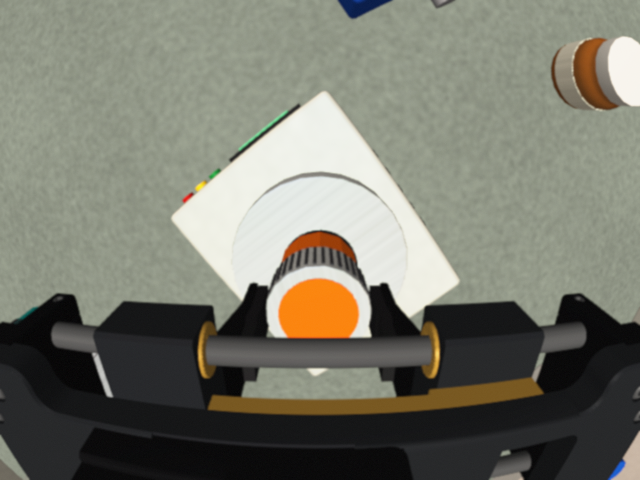

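```bash
python3 -c "
from rig import env
env.hand_in()"
```

```text
the job is handed in; nothing more can be done
```

I took the orange cell from the tray by its knurled head and set it over the white sampler's spigot. I turned it about 40–45° clockwise (seen from above) until the keyways dropped over the pins, then pressed it home. I handed the job in at about 13.9 s of the 58 s allowed, still gripping at 45 N.

**Riding on the pins:** the cell first met the pins with the tool tip (TCP) at 112.2 mm, against 112.4 mm predicted. It then dropped freely during the turn.

**Pressed home:** the seal met the cell at about the expected height, and it came to a firm stop at a TCP height of 98.8 mm (98.9 mm predicted for fully home). It was pressed down with about 18 N and the tool was vertical to within 0.001 rad. The last images show it upright with its foot down at the seal.

**What disagreed or was not checked:**
- **Side force:** about 6 N remained at the stop, so the cell was held slightly off centre.
- **Spigot position:** the overhead and scene cameras put it 2–3 mm from the wrist camera's estimate. I used the wrist estimate.
- **Final position on the axis:** after pressing home I did not measure the cell's distance from the axis. The close fit of the bore on the spigot (1.5 mm each side) should keep it within 3 mm.
- **Bystanders:** I did not compare their positions before and after. No contact with any of them showed up in the forces or the images.

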